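# Clear the filter inserts from the clip strip

### The job

Pull the two filter inserts with flat grip tabs up out of the sprung clip strip one at a time, and set each one down gently in the steel tray, letting go of it, before you pull the next. Leave the two round-knob blanks clipped where they are, and do not disturb the bottle, the dish or the slide box.

Things in the scene. Friction and masses are not known exactly. Their poses are not given: they have to be found in the camera images.
- strip: Fixed aluminium channel 262 mm long (y) x 50 (x) x 18 mm high. Origin: centre of underside. Four places at y = -93, -31, 31, 93 mm, filled in any order; the inserts' feet stand 6 mm above the bench. Sprung rollers close over each foot's shoulders from both sides along y: an upward pull of about 10 N (up to 15) spreads them in the first 5 mm; after 25 mm of lift the foot is clear.
- filter_a_mid (a point): Flat-tab filter insert, 86 mm tall, ~60 g, upright in the strip. Foot 12 (x) x 30 (y) mm, shoulders at 10 to 16 mm height, neck 18 mm wide, black plate 8 x 36 mm at 30 to 62 mm with round window, on top a flat grey tab 10 mm thick (x) x 28 mm wide (y) at 62 to 86 mm. This point: centre, 43 mm above its underside, 31 mm below the tab's centre. Axes parallel to the strip's.
- filter_b_mid (a point): Flat-tab filter insert, 86 mm tall, ~60 g, upright in the strip. Foot 12 (x) x 30 (y) mm, shoulders at 10 to 16 mm height, neck 18 mm wide, black plate 8 x 36 mm at 30 to 62 mm with round window, on top a flat grey tab 10 mm thick (x) x 28 mm wide (y) at 62 to 86 mm. This point: centre, 43 mm above its underside, 31 mm below the tab's centre. Axes parallel to the strip's.
- blank_a_mid (a point): Round-knob blank, as the filter inserts but without window and with a round grey knob 26 mm in diameter at 62 to 86 mm height. This point: its centre, 43 mm above its underside. It stays in the strip.
- blank_b_mid (a point): Round-knob blank, as the filter inserts but without window and with a round grey knob 26 mm in diameter at 62 to 86 mm height. This point: its centre, 43 mm above its underside. It stays in the strip.
- tray: Fixed shallow open steel tray, outside 150 mm (its x) x 170 mm (its y) x 22 mm high, walls 4 mm thick, inner floor 4 mm above the bench. Origin: centre of its underside.
- oil_bottle_mid (a point): Bystander: small amber glass bottle with a black cap, 44 mm in diameter, 85 mm tall, standing loose on the bench. This point is its centre, 42.5 mm above its underside.
- slide_box_mid (a point): Bystander: closed grey slide box, 85 x 110 x 32 mm, loose on the bench. This point is its centre, 16 mm above its underside.
- dish_mid (a point): Bystander: white dish 90 mm in diameter, 16 mm high, loose on the bench. This point is its centre, 8 mm above its underside.
Not all that is in view belongs to the job. Of the things that look like the tray, the middle-sized one is meant.

How it is judged (in metres and radians):
On the way:
1. one flat-tab insert lies or stands in the tray, let go, while the other flat-tab insert is still clipped in the strip (((x of filter_a_mid in the frame of tray between -0.073 and 0.073 m and y of filter_a_mid in the frame of tray between -0.083 and 0.083 m and z of filter_a_mid in the frame of tray between 0 and 0.06 m and linear speed of filter_a below 0.03 m/s and contact force between filter_a and the fingers below 0.1 N and distance of filter_b_mid from where it was at the start of the episode below 0.006 m) or (x of filter_b_mid in the frame of tray between -0.073 and 0.073 m and y of filter_b_mid in the frame of tray between -0.083 and 0.083 m and z of filter_b_mid in the frame of tray between 0 and 0.06 m and linear speed of filter_b below 0.03 m/s and contact force between filter_b and the fingers below 0.1 N and distance of filter_a_mid from where it was at the start of the episode below 0.006 m))), for 0.2 s.
At the end, for the whole second after the job is handed in: Both flat-tab inserts are in the tray, let go and at rest, lying or standing: centre inside the tray's walls and less than 60 mm above its underside. Both round-knob blanks are within 6 mm of where they started, still clipped (x of filter_a_mid in the frame of tray between -0.073 and 0.073 m and y of filter_a_mid in the frame of tray between -0.083 and 0.083 m and z of filter_a_mid in the frame of tray between 0 and 0.06 m and linear speed of each of filter_a, filter_b below 0.03 m/s and contact force between each of filter_a, filter_b and the fingers below 0.1 N and x of filter_b_mid in the frame of tray between -0.073 and 0.073 m and y of filter_b_mid in the frame of tray between -0.083 and 0.083 m and z of filter_b_mid in the frame of tray between 0 and 0.06 m and distance of each of blank_a_mid, blank_b_mid from where it was at the start of the episode below 0.006 m); the robot touches nothing.
It fails at once if a round-knob blank pulled out of the strip (moved more than 15 mm) (distance of any of blank_a_mid, blank_b_mid from where it was at the start of the episode above 0.015 m).
It fails at once if a flat-tab insert dropped (falling free at more than 1 m/s, about 50 mm of fall) ((linear speed of filter_a above 1 m/s and contact force between filter_a and the fingers below 0.1 N) or (linear speed of filter_b above 1 m/s and contact force between filter_b and the fingers below 0.1 N)).
It fails at once if the bottle, slide box or dish moved more than 30 mm (distance of any of oil_bottle_mid, slide_box_mid, dish_mid from where it was at the start of the episode above 0.03 m).
It also fails if it takes over 54 s, if anything falls off the work surface, if the arm or the gripper's body presses on something with over 40 N, if the wrist force passes 120 N, or if a joint passes its speed limit or range.

### The arm

A 6-joint arm with a two-finger parallel gripper is mounted at the origin on the work surface. World frame = base frame: x ahead of the robot, y to its left, z up, the work surface at z = 0. Lengths are in mm, angles in rad, forces in N, time in s.
With the tool pointing down it reaches from about 250 to 775 mm from the base axis. Payload 4 kg.
Tool frame: the origin (TCP) lies at the very end of the fingers, on their centre line; the grasp point (between the pads) lies 19 mm behind it (manip.grasp_offset is the distance from the TCP to the grasp point, in mm); z points along the fingers, y is the direction in which the jaws open and shut (so a half turn about z gives the same grasp; the last joint's range is limited). The gripper opens to 85 mm and grips with 20 to 120 N. Pads are 22 mm wide; open, the fingers measure 114 mm over their backs; the gripper's body (76 mm by 85 mm) begins 54 mm behind the grasp point. The pads swing forward as they close: fully open they stand 13 mm farther back than shut.
Start: joints at [-1.296, 0.087, 1.371, -0, 1.684, -0.103], TCP at [202.88, -511.231, 231.341] pointing down, gripper open.
Joint ranges: [-3.1, 3.1], [-0.76, 2.03], [0.27, 2.55], [-1.08, 4.22], [0.17, 2.65], [-2.57, 2.57]. Speed limits (rad/s): [2.79, 2.79, 3.14, 3.14, 3.14, 3.14].

### API

Orientations are given as a 3x3 rotation matrix whose columns are the frame's x, y, z axes.
In Python, from bench import monitor, cams, order, manip gives the robot as it stands. The module is installed in compiled form; this text tells all that it offers.
- The arm moves only by the tool send_rows, never from a script. Its argument "moves" is one flat list of numbers, 7 for each row, row after row: the shift along the tool's x, y, z in mm, then the turn, a rotation vector about the tool's x, y, z in degrees, then the opening, from -1 (shut) to 1 (fully open). A call has 1 to 10 rows; each row shifts and turns the commanded pose from where the row before left it, along the tool's axes as they then stand; what a row does not reach is not made up. A row lasts 1/8 s, in which the tool goes at most 62.5 mm and 10.7 degrees, less where a joint would pass 70% of its speed; a pose out of reach is approached as far as the arm can. A call with a gripper value outside its range is refused whole. The fingers move at their own pace and stop on an object; the grip force is fixed at half the most. Time passes only in rows, so rows that do not move let the fingers close. It gives the time, the measured TCP pose, the force and the opening at its end, in the units of the state.
- monitor.read_state(): the state, without advancing time (a new reading comes with each control period).
- cams.camera(name): name is "scene" or "top" or "wrist"; returns (picture, depth): 400x640x3 uint8, red, green, blue; 400x640 float32, mm along the optical axis (not along the pixel's ray), 0 where there is no reading.
- cams.calibration(name): a dict with "fx", "fy", "cx", "cy" (pixels), "cam_to_world" (4x4, takes a point from camera to world coordinates); the wrist camera has in their place "tool_from_camera" (4x4, takes a point from camera to tool coordinates, whose origin is the TCP and whose axes are the flange's). Camera axes: x right, y up, looking along -z (the intrinsics and any distortion apply to the point x, -y, -z); pixel columns grow to the right and rows downward; lengths in mm; the calibration is good to about 2 mm. A picture is of the moment at which its call begins: read the wrist's pose just before it. calibration takes no time and is no camera call.
- order.job_done(): hands the job in, once; it reports no verdict.
The state is a dict: "time_s": time; "q": joint angles; "joint_velocities": joint speeds; "joint_torque": joint torques, N m; "eef_pos": TCP position; "tcp_rot": TCP orientation; "wrist_force": force on the tool from outside, world axes, zero at the start; "moment": the same for the moment, N m; "gripper_width": finger opening in mm.
Only numpy, scipy, OpenCV 4.12 (cv2) and the standard library are available. Lean on these libraries where they do the work, as an engineer would, in place of code of your own. Each camera call takes 0.05 s, during which the arm holds its last target.

## Working session

There is one attempt and no reset: what is moved stays moved. The work goes in short steps, Python scripts to look and compute and a tool call to move; the robot and the scene stay as the last step left them, time stands still between calls to the robot, and variables do not carry over. Pictures are saved under pics/ and viewed, and the job is handed in when it is done.

Besides the shell and the picture viewer there is one more tool, called after "Call:" by a JSON object that holds its "method" and its "body". send_rows: Moves the arm, as the interface text tells. Its arguments: {"type":"object","properties":{"moves":{"type":"array"}},"required":["moves"]}

```bash
mkdir -p pics; python3 - <<'E'
from bench import monitor, cams
import numpy as np, cv2
s=monitor.read_state()
print(s)
for n in ["scene","top","wrist"]:
    p,d=cams.camera(n); c=cams.calibration(n)
    np.savez(f"{n}0.npz",p=p,d=d)
    cv2.imwrite(f"pics/{n}0.png",p[:,:,::-1])
    print(n,c, d.min(), d.max())
E
```

```text
{'time_s': 0.0, 'q': array([-1.29613054e+00,  8.79455991e-02,  1.37231034e+00, -2.18470726e-06,
        1.68362927e+00, -1.03100341e-01]), 'joint_velocities': array([-0.00012495,  0.00143532,  0.00160095, -0.00146932,  0.00147069,
       -0.00098206]), 'joint_torque': array([-1.07198593e-03, -3.51869059e+01, -3.13274145e+01, -2.83032887e-04,
        1.06806358e-02,  2.16940002e-06]), 'eef_pos': array([ 202.71599273, -510.71225913,  230.11584344]), 'tcp_rot': array([[ 9.29491068e-01,  3.68844094e-01, -6.23886893e-04],
       [ 3.68844547e-01, -9.29488479e-01,  2.20602688e-03],
       [ 2.33784306e-04, -2.28059956e-03, -9.99997372e-01]]), 'wrist_force': array([0.03136722, 0.62493673, 0.34955037]), 'moment': array([-0.03278224, -0.00823525, -0.02590204]), 'gripper_width': 85.33258688269837}
scene {'fx': 505.6036072008015, 'fy': 505.6036072008015, 'cx': 318.15311519144706, 'cy': 203.7001761457006, 'cam_to_world': array([[ 7.30557556e-01, -3.66910276e-01,  5.75901473e-01,
         1.43757597e+03],
       [ 6.82834562e-01,  3.86660509e-01, -6.19863381e-01,
        -9.40721920e+02],
       
[... 437 characters left out ...]
885e-03,
        -5.39780824e+01],
       [-5.59806512e-03,  8.83203462e-02,  9.96076392e-01,
         1.61921963e+03],
       [ 0.00000000e+00,  0.00000000e+00,  0.00000000e+00,
         1.00000000e+00]])} 0.0 2480.6406
wrist {'fx': 304.1756517057712, 'fy': 304.1756517057712, 'cx': 318.60064722261, 'cy': 198.5270771974546, 'tool_from_camera': array([[-4.78799887e-04,  9.65442405e-01,  2.60616065e-01,
         6.63288538e+01],
       [ 9.99999882e-01,  4.39595339e-04,  2.08720243e-04,
        -1.47289870e-01],
       [ 8.69417663e-05,  2.60616134e-01, -9.65442501e-01,
        -1.42964787e+02],
       [ 0.00000000e+00,  0.00000000e+00,  0.00000000e+00,
         1.00000000e+00]])} 0.0 915.7031
```

View pics/scene0.png

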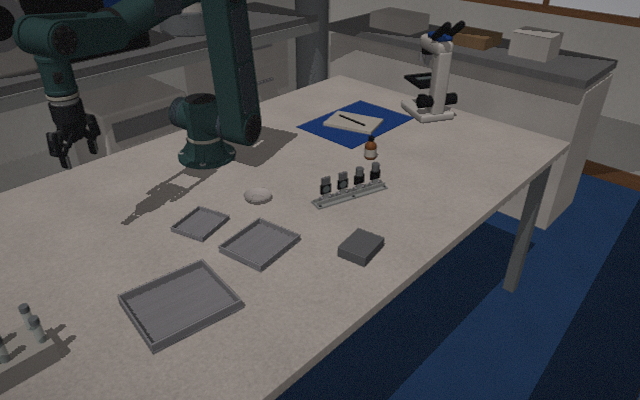

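View pics/top0.png

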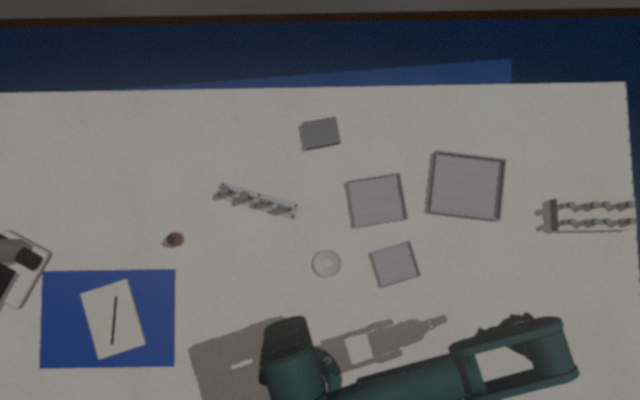

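View pics/wrist0.png

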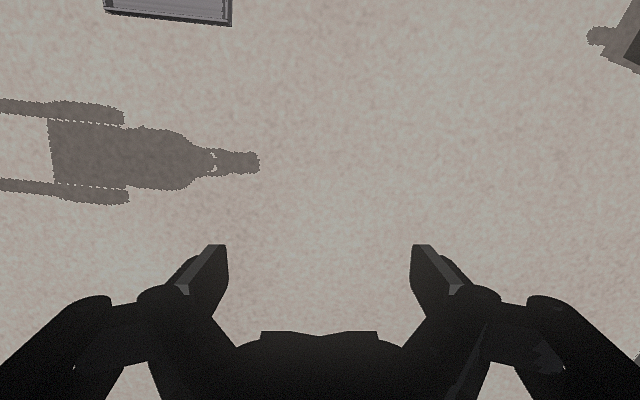

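The scene and top views show the strip at top px (255,200) with 4 inserts. The trays are large (466,186), middle (376,200) and small (394,265). The dish is at (326,263), the slide box at (320,133) and the bottle at (175,240). Next I'll zoom in and measure.

```bash
cat > h.py <<'E'
import numpy as np, cv2
from bench import cams
def rays(n,uv,tool=None):
    c=cams.calibration(n); uv=np.atleast_2d(np.float64(uv))
    d=np.c_[(uv[:,0]-c['cx'])/c['fx'],-(uv[:,1]-c['cy'])/c['fy'],-np.ones(len(uv))]
    M=c['cam_to_world'] if tool is None else tool@c['tool_from_camera']
    return M[:3,3], d@M[:3,:3].T
def onplane(n,uv,z,tool=None):
    o,d=rays(n,uv,tool); return o+d*((z-o[2])/d[:,2])[:,None]
def cloud(n,d,tool=None):
    v,u=np.mgrid[:400,:640]; o,r=rays(n,np.c_[u.ravel(),v.ravel()],tool)
    P=o+r*d.ravel()[:,None]; P[d.ravel()<=0]=np.nan
    return P.reshape(400,640,3)
E
python3 - <<'E'
from h import *
p={n:np.load(n+'0.npz')['p'] for n in('scene','top')}
a=cv2.resize(p['scene'][150:215,300:400],None,fx=8,fy=8,interpolation=cv2.INTER_CUBIC)
b=cv2.resize(p['top'][170:230,205:305],None,fx=8,fy=8,interpolation=cv2.INTER_CUBIC)
cv2.imwrite('pics/sc_z.png',a[:,:,::-1]); cv2.imwrite('pics/top_z.png',b[:,:,::-1])
P=cloud('top',np.load('top0.npz')['d'])
for uv in [(376,200),(345,185),(320,160),(466,186),(394,265),(326,263),(320,133),(175,240),(255,200)]:
    print(uv,P[uv[1],uv[0]].round(1))
# trays: contour mask by depth height
h=P[:,:,2]
m=((h>12)&(h<60)).astype(np.uint8)
m[:, :200]=0; m[:110]=0; m[300:]=0
cs,_=cv2.findContours(m,cv2.RETR_EXTERNAL,cv2.CHAIN_APPROX_NONE)
for c in cs:
    if cv2.contourArea(c)>200:
        W=onplane('top',c[:,0],22)[:,:2].astype(np.float32)
        print(cv2.minAreaRect(W))
E
```

```text
(376, 200) [ 554.6 -229.1    0.8]
(345, 185) [ 604.3 -131.4    0.9]
(320, 160) [687.1 -52.8  -4.6]
(466, 186) [ 594.8 -517.7   -1.1]
(394, 265) [ 348.5 -280.3    1.3]
(326, 263) [358.  -66.4  -1.2]
(320, 133) [766.4 -54.3  38.1]
(175, 240) [437.9 392.6  65.2]
(255, 200) [560.4 155.6   8.7]
((500.0677185058594, -903.958740234375), (102.54561614990234, 263.237548828125), 0.0912955030798912)
((596.4947509765625, -514.8507080078125), (226.81094360351562, 198.39401245117188), 81.86376190185547)
((772.4574584960938, -57.5142822265625), (88.65391540527344, 112.53059387207031), 9.634137153625488)
```

View pics/sc_z.png

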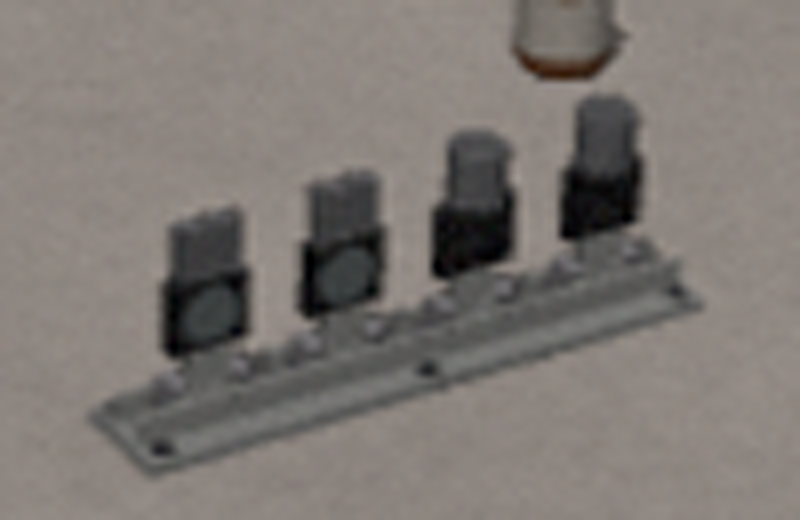

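View pics/top_z.png

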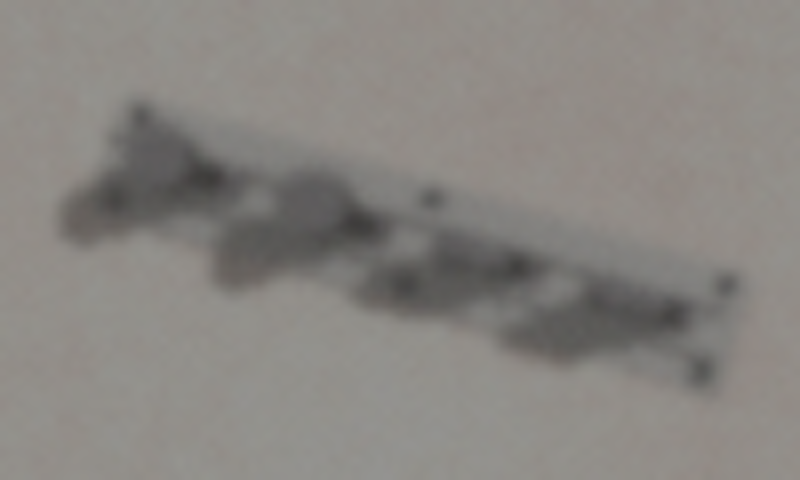

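```bash
python3 - <<'E'
from h import *
P=cloud('top',np.load('top0.npz')['d'])
p=np.load('top0.npz')['p']
# tray by colour: grey floors darker than bench
hsv=cv2.cvtColor(p,cv2.COLOR_RGB2HSV); g=cv2.cvtColor(p,cv2.COLOR_RGB2GRAY)
print(p[200,376],p[230,330],p[186,466], p[200,255])
r=p.astype(int); m=((r[:,:,0]-r[:,:,2]<8)&(g<185)).astype(np.uint8)
m[:110]=0;m[295:]=0;m[:,:205]=0;m[:,515:]=0
cv2.imwrite('pics/m.png',m*255)
cs,_=cv2.findContours(m,cv2.RETR_EXTERNAL,cv2.CHAIN_APPROX_NONE)
for c in cs:
    if cv2.contourArea(c)>200:
        for z in(0,22):
            W=onplane('top',c[:,0],z)[:,:2].astype(np.float32)
            print(z,cv2.minAreaRect(W), cv2.boundingRect(c))
E
```

```text
[118 115 117] [145 143 138] [119 116 118] [124 123 121]
0 ((498.8834228515625, 189.58741760253906), (296.4541015625, 207.1172332763672), 70.31531524658203) (211, 177, 89, 84)
22 ((498.0075988769531, 186.27810668945312), (292.4262390136719, 204.30316162109375), 70.3153305053711) (211, 177, 89, 84)
0 ((700.4532470703125, 261.3993835449219), (127.70246887207031, 113.76447296142578), 62.53950119018555) (205, 138, 38, 41)
22 ((696.8388061523438, 257.11444091796875), (125.96744537353516, 112.21880340576172), 62.539554595947266) (205, 138, 38, 41)
0 ((552.5768432617188, -331.5188903808594), (691.5783081054688, 585.0436401367188), 88.99182891845703) (300, 110, 215, 184)
22 ((550.9716186523438, -327.748046875), (682.1819458007812, 577.0947875976562), 88.99183654785156) (300, 110, 215, 184)
```

```bash
python3 - <<'E'
from h import *
p=np.load('top0.npz')['p']
g=cv2.GaussianBlur(cv2.cvtColor(p,cv2.COLOR_RGB2GRAY),(3,3),0)
print(g[200,376],g[230,330],g[186,466], g[200,255],g[150,260],g[150,380])
m=(g<128).astype(np.uint8)
m[:112]=0;m[292:]=0;m[:,:205]=0;m[:,515:]=0
cv2.imwrite('pics/m.png',m*255)
cs,_=cv2.findContours(m,cv2.RETR_EXTERNAL,cv2.CHAIN_APPROX_NONE)
for c in cs:
    if cv2.contourArea(c)>200:
        for z in(0,22):
            W=onplane('top',c[:,0],z)[:,:2].astype(np.float32)
            print(z,cv2.minAreaRect(W), cv2.boundingRect(c))
a=cv2.resize(p[160:240,330:420],None,fx=7,fy=7,interpolation=cv2.INTER_CUBIC)
cv2.imwrite('pics/tray_z.png',a[:,:,::-1])
# strip holes (zoom/8 + offset)
for z in ((140,108),(432,198),(727,284),(700,372)):
    uv=(z[0]/8+205-.5,z[1]/8+170-.5); print(uv,onplane('top',uv,2).round(1))
for z in ((160,447),(430,369),(675,290)):
    uv=(z[0]/8+300-.5,z[1]/8+150-.5); print(uv,onplane('scene',uv,2).round(1))
# tab tops in scene: top edge centre, z=92
for z in ((207,213),(343,178),(478,140),(606,104)):
    uv=(z[0]/8+300-.5,z[1]/8+150-.5); print(uv,onplane('scene',uv,92).round(1))
E
```

```text
117 144 117 121 143 145
0 ((350.85650634765625, -280.79351806640625), (118.29769134521484, 142.2923583984375), 16.187767028808594) (368, 241, 53, 47)
22 ((351.9919738769531, -277.7117919921875), (116.6904296875, 140.35906982421875), 16.187782287597656) (368, 241, 53, 47)
0 ((555.0714721679688, 158.2754364013672), (273.7361755371094, 64.32846069335938), 72.48564147949219) (212, 182, 86, 37)
22 ((553.432373046875, 155.39158630371094), (270.0169677734375, 63.45441818237305), 72.48563385009766) (212, 182, 86, 37)
0 ((554.8629150390625, -226.8154296875), (155.7793731689453, 186.7396240234375), 8.474430084228516) (343, 173, 65, 56)
22 ((553.2265014648438, -224.46710205078125), (153.662841796875, 184.20237731933594), 8.4744234085083) (343, 173, 65, 56)
0 ((595.4011840820312, -513.56201171875), (247.3359832763672, 210.86058044433594), 81.78313446044922) (424, 150, 83, 72)
22 ((593.2140502929688, -507.3178405761719), (243.97557067871094, 207.9956512451172), 81.78307342529297) (424, 150, 83, 72)
0 ((772.545654296875, -50.30976104736328), (98.6272201538086, 130.74612426757812), 9.478431701660156) (298, 116, 43, 36)
22 ((767.9518432617188, -50.35955047607422), (97.2871322631836, 128.96975708007812), 9.478448867797852) (298, 116, 43, 36)
(222.0, 183.0) [[617.2 261.8   2. ]]
(258.5, 194.25) [[579.1 145.2   2. ]]
(295.375, 205.0) [[542.8  27.9   2. ]]
(292.0, 216.0) [[508.   39.1   2. ]]
(319.5, 205.375) [[534.5  37.5   2. ]]
(353.25, 195.625) [[573.4 155.1   2. ]]
(383.875, 185.75) [[606.9 274.    2. ]]
(325.375, 176.125) [[529.8  68.2  92. ]]
(342.375, 171.75) [[549.3 125.4  92. ]]
(359.25, 167.0) [[567.5 186.1  92. ]]
(375.25, 162.5) [[585.4 245.5  92. ]]
```

View pics/tray_z.png

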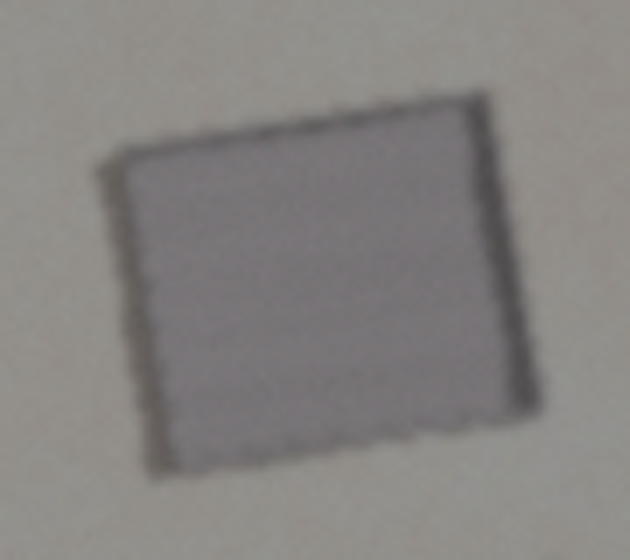

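The two methods agree: the filters sit in the -y half, near (551,124) and (532,65), with a strip yaw of about -17.6°. I'll move over them for a wrist view.

Call:
{"method": "send_rows", "body": {"moves": [45, -36.5, 3, 0, 0, 0, 1, 45, -36.5, 3, 0, 0, 0, 1, 45, -36.5, 3, 0, 0, 0, 1, 45, -36.5, 3, 0, 0, 0, 1, 45, -36.5, 3, 0, 0, 0, 1, 45, -36.5, 3, 0, 0, 0, 1, 45, -36.5, 3, 0, 0, 0, 1, 45, -36.5, 3, 0, 0, 0, 1, 45, -36.5, 3, 0, 0, 0, 1, 45, -36.5, 3, 0, 0, 0, 1]}}

```text
time_s: 1.4
eef_pos: [487.0, -4.1, 201.0]
tcp_rot: [[0.929, 0.369, 0.0], [0.369, -0.929, -0.0], [-0.0, 0.0, -1.0]]
wrist_force: [1.1, -0.6, 1.0]
gripper_width: 85.2
```

Call:
{"method": "send_rows", "body": {"moves": [45, -37.5, 0, 0, 0, 0, 1, 45, -37.5, 0, 0, 0, 0, 1, 0, 0, 0, 0, 0, -10.1, 1, 0, 0, 0, 0, 0, -10.1, 1, 0, 0, 0, 0, 0, -10.1, 1, 0, 0, 0, 0, 0, -10.1, 1, 0, 0, 0, 0, 0, -10.1, 1, 0, 0, 0, 0, 0, 0, 1, 0, 0, 0, 0, 0, 0, 1]}}

```text
time_s: 2.52
eef_pos: [542.4, 96.9, 201.0]
tcp_rot: [[0.309, 0.951, -0.0], [0.951, -0.309, -0.0], [-0.0, -0.0, -1.0]]
wrist_force: [0.0, 1.0, 0.1]
gripper_width: 84.7
```

```bash
cat > wr.py <<'E'
from h import *
from bench import monitor
import sys
def shot(tag):
    s=monitor.read_state(); T=np.eye(4); T[:3,:3]=s['tcp_rot']; T[:3,3]=s['eef_pos']
    p,d=cams.camera('wrist'); np.savez(f'{tag}.npz',p=p,d=d,T=T)
    cv2.imwrite(f'pics/{tag}.png',p[:,:,::-1])
    print(s['time_s'],s['eef_pos'].round(1),s['tcp_rot'].round(4).tolist(),s['wrist_force'].round(2),s['gripper_width'],s['q'].round(2))
if __name__=='__main__': shot(sys.argv[1])
E
python3 wr.py w1
```

```text
2.525 [542.4  96.9 201. ] [[0.309, 0.9511, -0.0005], [0.9511, -0.309, -0.0001], [-0.0003, -0.0004, -1.0]] [0.04 1.01 0.07] 84.71717988141778 [ 0.07  0.1   1.42 -0.    1.63  0.39]
```

View pics/w1.png

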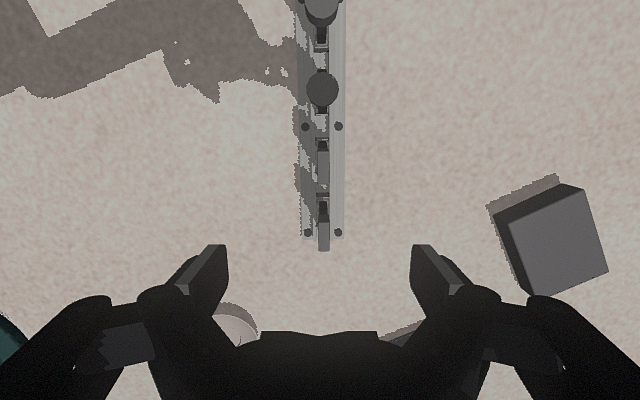

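The wrist view shows tab tops near (323,230) and (323,165), knobs at (322,89) and (322,8), and strip holes at (307,232), (338,232), (305,126) and (338,126). I'll zoom in to measure.

```bash
python3 - <<'E'
from h import *
z=np.load('w1.npz'); p,d,T=z['p'],z['d'],z['T']
P=cloud('wrist',d,T)
a=cv2.resize(p[110:270,270:375],None,fx=5,fy=5,interpolation=cv2.INTER_CUBIC)[:800]
a=cv2.resize(p[125:265,280:370],None,fx=4,fy=4,interpolation=cv2.INTER_CUBIC)
cv2.imwrite('pics/w1z.png',a[:,:,::-1])
h=P[:,:,2]
yaw=lambda v:np.degrees(np.arctan2(v[1],v[0]))
m=((h>84)&(h<100)).astype(np.uint8); m[:, :290]=0; m[:,360:]=0; m[260:]=0
n,lab,st,ce=cv2.connectedComponentsWithStats(m)
for i in range(1,n):
    if st[i,4]<40: continue
    vu=np.argwhere(lab==i); zz=np.median(h[lab==i])
    W=onplane('wrist',vu[:,::-1],92,T)[:,:2].astype(np.float32)
    print(st[i],zz,'depthxy',np.median(P[lab==i],0).round(1),cv2.minAreaRect(W))
for uv in [(307,232),(338,232),(305,126),(338,126)]:
    print(uv,P[uv[1],uv[0]].round(1),onplane('wrist',uv,3,T).round(1))
for uv in [(341,180),(341,150),(560,240),(400,100)]: print(uv,P[uv[1],uv[0]].round(1))
E
```

```text
[304   0  35  23 608] 92.19906136156283 depthxy [588.  231.8  92.2] ((587.8701171875, 230.4575958251953), (14.372527122497559, 24.8686580657959), 71.96302032470703)
[306  72  33  35 883] 92.3054805117919 depthxy [572.  179.   92.3] ((571.9299926757812, 178.5612030029297), (25.106985092163086, 25.070314407348633), 71.9705581665039)
[317 150  12  34 401] 92.28166964920518 depthxy [553.7 120.6  92.3] ((553.6532592773438, 120.28590393066406), (27.738567352294922, 9.308219909667969), 71.9848861694336)
[318 219  12  32 361] 92.16568633567749 depthxy [535.7  62.1  92.2] ((535.9088134765625, 62.20555877685547), (29.408306121826172, 9.881843566894531), 71.99434661865234)
(307, 232) [509.6  39.6   9.8] [[508.5  37.2   3. ]]
(338, 232) [544.1  28.    8.9] [[543.8  25.7   3. ]]
(305, 126) [546.1 155.    9.6] [[545.8 154.9   3. ]]
(338, 126) [579.7 144.    9. ] [[580.  143.7   3. ]]
(341, 180) [565.6  86.2   7.2]
(341, 150) [575.5 118.1   5.5]
(560, 240) [774.5 -46.7  33.3]
(400, 100) [ 6.518e+02  1.490e+02 -4.000e-01]
```

View pics/w1z.png

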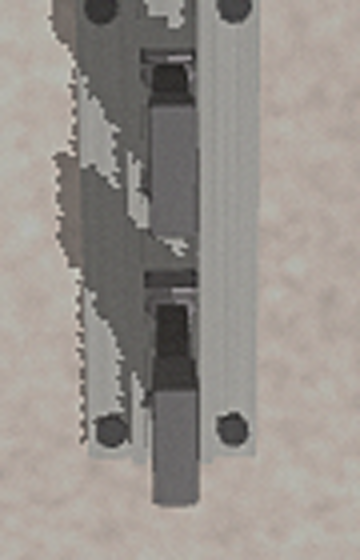

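Both tabs match the given sizes: 28–29 x 9–10 mm, top at z=92, about 61 mm apart. Filter A is at (535.6,62.0) and B at (553.7,120.3). I'll descend on A, with a target TCP z of 62.

Call:
{"method": "send_rows", "body": {"moves": [-35.3, 4.2, 0, 0, 0, -0.7, 1, 0, 0, 40, 0, 0, 0, 1, 0, 0, 40, 0, 0, 0, 1, 0, 0, 30, 0, 0, 0, 1, 0, 0, 19, 0, 0, 0, 1, 0, 0, 10, 0, 0, 0, 1, 0, 0, 0, 0, 0, 0, 1, 0, 0, 0, 0, 0, 0, 1]}}

```text
time_s: 3.58
eef_pos: [536.5, 62.1, 63.5]
tcp_rot: [[0.295, 0.955, 0.002], [0.955, -0.295, -0.0], [0.001, 0.002, -1.0]]
wrist_force: [-0.5, 0.2, -0.7]
gripper_width: 85.6
```

```bash
python3 wr.py w2
```

```text
3.575 [536.5  62.1  63.5] [[0.2952, 0.9554, 0.0022], [0.9554, -0.2952, -0.0001], [0.0006, 0.0021, -1.0]] [-0.48  0.17 -0.65] 85.56640516710902 [ 0.01  0.16  1.63 -0.    1.35  0.31]
```

View pics/w2.png

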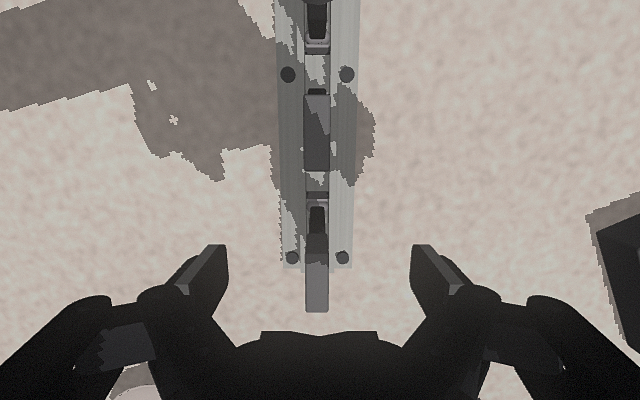

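The tab is centred between the fingers at col 317, against a finger midpoint of 319. I'll check the fore-aft centring by measurement.

```bash
python3 - <<'E'
from h import *
z=np.load('w2.npz'); p,d,T=z['p'],z['d'],z['T']
P=cloud('wrist',d,T); h=P[:,:,2]; R=T[:3,:3]
m=((h>86)&(h<98)).astype(np.uint8); m[:, :290]=0; m[:,345:]=0; m[325:]=0
n,lab,st,ce=cv2.connectedComponentsWithStats(m)
for i in range(1,n):
    if st[i,4]<100: continue
    vu=np.argwhere(lab==i)
    W=onplane('wrist',vu[:,::-1],92,T)-T[:3,3]
    t=W@R
    print(st[i],np.median(h[lab==i]),'tool x',t[:,0].min(),t[:,0].max(),'y',t[:,1].min(),t[:,1].max())
E
```

```text
[ 303   94   28   77 2058] 92.27665328533823 tool x 46.579054140839695 73.97469572984915 y -5.500691716991735 4.455195004434168
[ 305  247   24   66 1547] 92.20979069284718 tool x -15.57446013515564 14.911491594437612 y -5.593660559084784 4.324233151974162
```

Centred to within 0.6 mm. Closing now.

Call:
{"method": "send_rows", "body": {"moves": [0, -0.6, 1, 0, 0, 0, -1, 0, 0, 0, 0, 0, 0, -1, 0, 0, 0, 0, 0, 0, -1, 0, 0, 0, 0, 0, 0, -1, 0, 0, 0, 0, 0, 0, -1, 0, 0, 0, 0, 0, 0, -1, 0, 0, 0, 0, 0, 0, -1, 0, 0, 0, 0, 0, 0, -1]}}

```text
time_s: 4.62
eef_pos: [535.3, 62.2, 61.5]
tcp_rot: [[0.295, 0.956, 0.0], [0.956, -0.295, -0.0], [0.0, 0.001, -1.0]]
wrist_force: [1.2, -0.6, 0.7]
gripper_width: 9.5
```

Opening is 9.5 mm, so the tab is gripped. Next is a slow upward pull.

Call:
{"method": "send_rows", "body": {"moves": [0, 0, -2, 0, 0, 0, -1, 0, 0, -2, 0, 0, 0, -1, 0, 0, -2, 0, 0, 0, -1, 0, 0, -2, 0, 0, 0, -1, 0, 0, -4, 0, 0, 0, -1, 0, 0, -5, 0, 0, 0, -1, 0, 0, -7, 0, 0, 0, -1, 0, 0, -8, 0, 0, 0, -1, 0, 0, -8, 0, 0, 0, -1, 0, 0, 0, 0, 0, 0, -1]}}

```text
time_s: 5.88
eef_pos: [535.9, 62.2, 102.6]
tcp_rot: [[0.295, 0.956, 0.002], [0.956, -0.295, -0.0], [0.001, 0.002, -1.0]]
wrist_force: [0.2, -0.0, -0.6]
gripper_width: 9.2
```

```bash
python3 wr.py w3; python3 - <<'E'
from h import *
p,d=cams.camera('scene'); a=cv2.resize(p[110:215,290:400],None,fx=5,fy=5,interpolation=cv2.INTER_CUBIC); cv2.imwrite('pics/s3.png',a[:,:,::-1])
E
```

```text
5.875 [535.9  62.2 102.6] [[0.2949, 0.9555, 0.0025], [0.9555, -0.2949, -0.0001], [0.0007, 0.0024, -1.0]] [ 0.16 -0.04 -0.62] 9.23752812492351 [ 0.01  0.12  1.59 -0.    1.43  0.31]
```

View pics/s3.png

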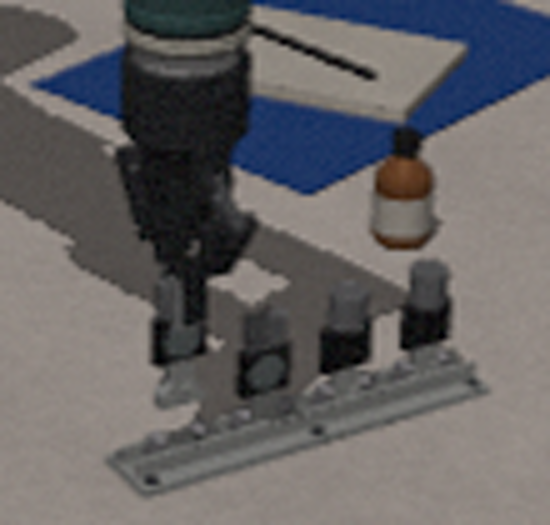

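View pics/w3.png

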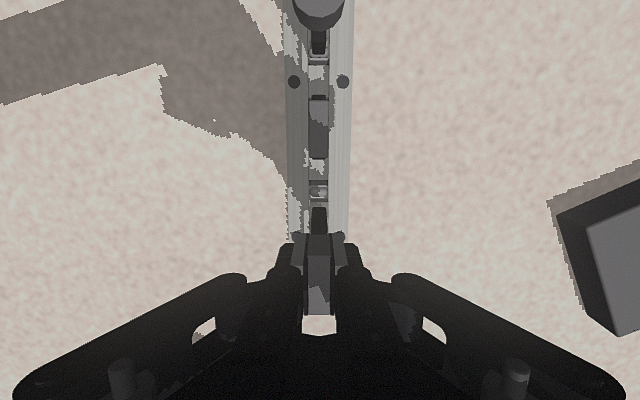

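A is clear, hanging upright with its foot above the channel. Carrying it to the middle tray.

Call:
{"method": "send_rows", "body": {"moves": [0, 0, -20, 0, 0, 0, -1, -20, 7, 0, 0, 0, 0, -1, -42, 16, 0, 0, 0, 0, -1, -45, 17, 0, 0, 0, 0, -1, -45, 17, 0, 0, 0, 0, -1, -45, 17, 0, 0, 0, 0, -1, -45, 17, 0, 0, 0, 0, -1, -42, 15, 0, 0, 0, 0, -1, -20, 7, 0, 0, 0, 0, -1, 0, 0, 0, 0, 0, 0, -1]}}

```text
time_s: 7.22
eef_pos: [553.1, -262.1, 120.6]
tcp_rot: [[0.297, 0.955, -0.001], [0.955, -0.297, 0.001], [0.001, -0.001, -1.0]]
wrist_force: [0.6, 0.2, -1.1]
gripper_width: 9.0
```

```bash
python3 wr.py w4
```

```text
7.225 [ 553.1 -262.1  120.6] [[0.2968, 0.955, -0.001], [0.955, -0.2968, 0.0012], [0.0008, -0.0013, -1.0]] [ 0.63  0.15 -1.1 ] 9.008858519290452 [-0.54  0.27  1.38  0.    1.49 -0.23]
```

View pics/w4.png

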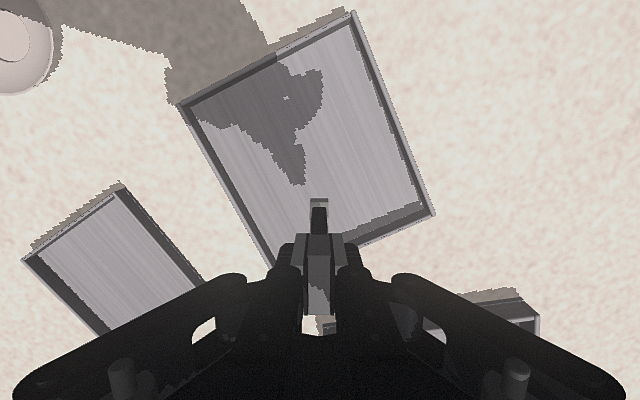

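The wrist view shows middle-tray rim corners at about (180,104), (354,11) and (434,214). The insert foot is near (319,203).

```bash
python3 - <<'E'
from h import *
z=np.load('w4.npz'); T=z['T']
c=onplane('wrist',[(180,104),(354,11),(434,214)],22,T); print(c.round(1))
print(np.linalg.norm(c[0]-c[1]),np.linalg.norm(c[1]-c[2])); ctr=(c[0]+c[2])/2; print('centre',ctr)
P=cloud('wrist',z['d'],T); print(P[160,350],P[203,319])
y=c[0]-c[1]; print('xaxis angle', np.degrees(np.arctan2(*(c[1]-c[0])[[1,0]])))
xa=(c[1]-c[0])/np.linalg.norm(c[1]-c[0]); ya=(c[1]-c[2])/np.linalg.norm(c[1]-c[2])
for q in ([553,-262,22],): print((np.array(q)-ctr)@xa,(np.array(q)-ctr)@ya)
E
```

```text
[[ 475.1 -158.8   22. ]
 [ 618.1 -137.7   22. ]
 [ 641.4 -302.4   22. ]]
144.56418815769229 166.3274300230216
centre [ 558.22880085 -230.6080065    22.        ]
[ 587.79656018 -241.08203562    4.15970986] [ 557.29698749 -250.08957192   76.2608867 ]
xaxis angle 8.410011549117552
-9.763838295816651 -30.349475316592144
```

Call:
{"method": "send_rows", "body": {"moves": [-4.5, 12.6, 0, 0, 0, 0, -1, 0, 0, 15, 0, 0, 0, -1, 0, 0, 20, 0, 0, 0, -1, 0, 0, 12, 0, 0, 0, -1, 0, 0, 6, 0, 0, 0, -1, 0, 0, 3, 0, 0, 0, -1, 0, 0, 2, 0, 0, 0, -1, 0, 0, 1, 0, 0, 0, -1, 0, 0, 0, 0, 0, 0, -1, 0, 0, 0, 0, 0, 0, -1]}}

```text
time_s: 8.52
eef_pos: [564.3, -269.7, 62.7]
tcp_rot: [[0.295, 0.955, 0.001], [0.955, -0.295, -0.0], [-0.0, 0.001, -1.0]]
wrist_force: [-0.4, -0.2, -1.0]
gripper_width: 9.1
```

Call:
{"method": "send_rows", "body": {"moves": [0, 0, 1, 0, 0, 0, -1, 0, 0, 1, 0, 0, 0, -1, 0, 0, 0, 0, 0, 0, -1, 0, 0, 0, 0, 0, 0, -1]}}

```text
time_s: 9.02
eef_pos: [564.1, -269.6, 60.3]
tcp_rot: [[0.295, 0.956, -0.0], [0.956, -0.295, -0.0], [-0.0, -0.0, -1.0]]
wrist_force: [-0.8, -0.0, 0.4]
gripper_width: 9.2
```

```bash
python3 -c "
from bench import monitor
s=monitor.read_state();print(s['eef_pos'],s['wrist_force'],s['moment'])"
```

```text
[ 564.11149478 -269.60635101   60.27828755] [-0.79270773 -0.04196296  0.42538878] [-0.02031928 -0.01465675 -0.0143934 ]
```

Call:
{"method": "send_rows", "body": {"moves": [0, 0, 0.5, 0, 0, 0, -1, 0, 0, 0.5, 0, 0, 0, -1, 0, 0, 0, 0, 0, 0, -1]}}

```text
time_s: 9.4
eef_pos: [564.2, -269.6, 59.5]
tcp_rot: [[0.295, 0.956, 0.0], [0.956, -0.295, -0.0], [-0.0, 0.0, -1.0]]
wrist_force: [-0.4, 0.3, 0.2]
gripper_width: 9.1
```

Call:
{"method": "send_rows", "body": {"moves": [0, 0, 0.5, 0, 0, 0, -1, 0, 0, 0.5, 0, 0, 0, -1, 0, 0, 0, 0, 0, 0, -1]}}

```text
time_s: 9.78
eef_pos: [564.3, -269.7, 59.4]
tcp_rot: [[0.295, 0.956, 0.001], [0.956, -0.295, -0.0], [-0.0, 0.001, -1.0]]
wrist_force: [-0.9, 0.8, 5.6]
gripper_width: 9.1
```

Contact: 5.6 N upward at z=59.4, which matches the expected 59.5. I'll ease off slightly and release.

Call:
{"method": "send_rows", "body": {"moves": [0, 0, -0.6, 0, 0, 0, -1, 0, 0, 0, 0, 0, 0, -0.7, 0, 0, 0, 0, 0, 0, -0.6, 0, 0, 0, 0, 0, 0, -0.4, 0, 0, 0, 0, 0, 0, 0, 0, 0, 0, 0, 0, 0, 1, 0, 0, 0, 0, 0, 0, 1, 0, 0, 0, 0, 0, 0, 1, 0, 0, 0, 0, 0, 0, 1]}}

```text
time_s: 10.9
eef_pos: [564.2, -269.6, 59.0]
tcp_rot: [[0.295, 0.956, 0.0], [0.956, -0.295, -0.0], [-0.0, 0.0, -1.0]]
wrist_force: [-0.6, 0.3, -0.3]
gripper_width: 85.4
```

```bash
python3 wr.py w5
```

```text
10.9 [ 564.2 -269.6   59. ] [[0.2949, 0.9555, 0.0001], [0.9555, -0.2949, -0.0001], [-0.0001, 0.0001, -1.0]] [-0.59  0.3  -0.27] 85.41066026979792 [-0.54  0.34  1.42 -0.    1.38 -0.24]
```

View pics/w5.png

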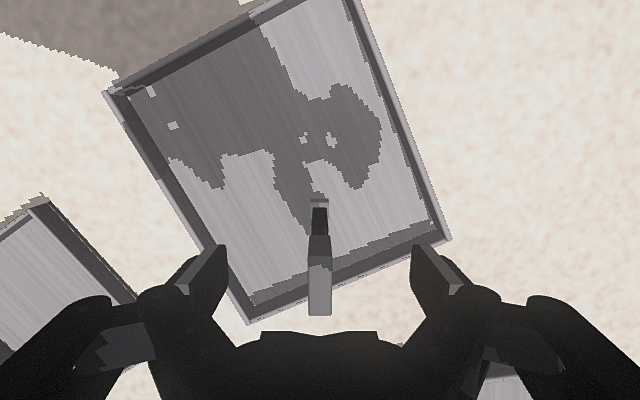

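A stands upright and free in the tray at (319,285). I'll rise straight up and return to B at (553.8,119.9).

Call:
{"method": "send_rows", "body": {"moves": [0, 0, -20, 0, 0, 0, 1, 0, 0, -40, 0, 0, 0, 1, 0, 0, -40, 0, 0, 0, 1, 39.1, -14.8, 0, 0, 0, 0, 1, 55, -18, 0, 0, 0, 0, 1, 55, -18, 0, 0, 0, 0, 1, 55, -18, 0, 0, 0, 0, 1, 55, -18, 0, 0, 0, 0, 1, 55, -19, 0, 0, 0, 0, 1, 55, -19, 0, 0, 0, 0, 1]}}

```text
time_s: 12.2
eef_pos: [554.0, 121.8, 161.1]
tcp_rot: [[0.295, 0.955, 0.003], [0.955, -0.295, 0.0], [0.001, 0.003, -1.0]]
wrist_force: [0.4, 1.3, -0.2]
gripper_width: 85.5
```

Call:
{"method": "send_rows", "body": {"moves": [0, 0, 0, 0, 0, 0, 1, 0, 0, 30, 0, 0, 0, 1, 0, 0, 35, 0, 0, 0, 1, 0, 0, 25, 0, 0, 0, 1, 0, 0, 5, 0, 0, 0, 1, 0, 0, 0, 0, 0, 0, 1]}}

```text
time_s: 12.95
eef_pos: [554.5, 119.2, 65.1]
tcp_rot: [[0.296, 0.955, 0.002], [0.955, -0.296, -0.0], [0.0, 0.001, -1.0]]
wrist_force: [-0.4, -0.5, -0.2]
gripper_width: 85.2
```

```bash
python3 wr.py w6;  python3 - <<'E'
from h import *
z=np.load('w6.npz'); p,d,T=z['p'],z['d'],z['T']
P=cloud('wrist',d,T); h=P[:,:,2]; R=T[:3,:3]
m=((h>86)&(h<98)).astype(np.uint8); m[:, :290]=0; m[:,345:]=0; m[325:]=0
n,lab,st,ce=cv2.connectedComponentsWithStats(m)
for i in range(1,n):
    if st[i,4]<100: continue
    vu=np.argwhere(lab==i)
    W=onplane('wrist',vu[:,::-1],92,T)-T[:3,3]
    t=W@R
    print(st[i],np.median(h[lab==i]),'tool x',t[:,0].min(),t[:,0].max(),'y',t[:,1].min(),t[:,1].max())
E
```

```text
12.95 [554.5 119.2  65.1] [[0.2958, 0.9552, 0.0015], [0.9552, -0.2958, -0.0001], [0.0003, 0.0015, -1.0]] [-0.43 -0.47 -0.24] 85.16483648203968 [ 0.11  0.21  1.56 -0.    1.36  0.41]
[ 290   92   55   71 3361] 92.36516611457715 tool x 49.40792635820312 74.76299143567311 y -10.51978707613356 9.904731319278914
[ 304  241   24   65 1474] 92.27949993945364 tool x -13.179454365432852 16.87492778693111 y -5.796940747112327 3.9426202581800047
```

View pics/w6.png

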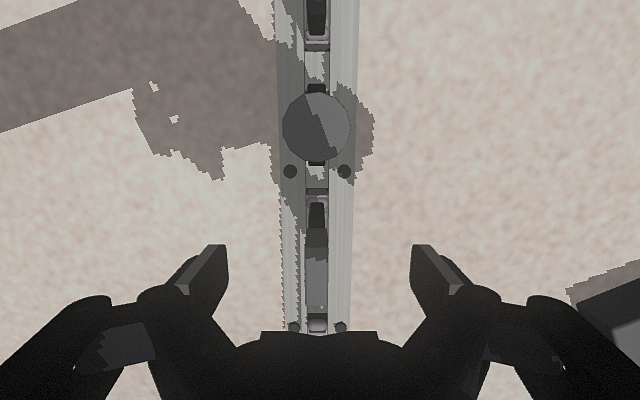

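B's tab is between the fingers at (317,275), with the nearest knob 62 mm further on. Correcting by 1.5/-0.8 mm and closing.

Call:
{"method": "send_rows", "body": {"moves": [1.5, -0.8, 3, 0, 0, 0, 1, 0, 0, 0, 0, 0, 0, -1, 0, 0, 0, 0, 0, 0, -1, 0, 0, 0, 0, 0, 0, -1, 0, 0, 0, 0, 0, 0, -1, 0, 0, 0, 0, 0, 0, -1, 0, 0, 0, 0, 0, 0, -1, 0, 0, 0, 0, 0, 0, -1, 0, 0, 0, 0, 0, 0, -1]}}

```text
time_s: 14.12
eef_pos: [553.5, 121.6, 61.0]
tcp_rot: [[0.295, 0.956, 0.0], [0.956, -0.295, -0.0], [0.0, 0.0, -1.0]]
wrist_force: [0.6, -0.3, 0.8]
gripper_width: 9.1
```

Call:
{"method": "send_rows", "body": {"moves": [0, 0, -2, 0, 0, 0, -1, 0, 0, -2, 0, 0, 0, -1, 0, 0, -2, 0, 0, 0, -1, 0, 0, -2, 0, 0, 0, -1, 0, 0, -4, 0, 0, 0, -1, 0, 0, -5, 0, 0, 0, -1, 0, 0, -7, 0, 0, 0, -1, 0, 0, -8, 0, 0, 0, -1, 0, 0, -8, 0, 0, 0, -1, 0, 0, -12, 0, 0, 0, -1]}}

```text
time_s: 15.38
eef_pos: [553.3, 121.6, 113.5]
tcp_rot: [[0.295, 0.956, -0.0], [0.956, -0.295, -0.0], [-0.0, -0.0, -1.0]]
wrist_force: [1.1, 0.6, -0.8]
gripper_width: 9.1
```

Call:
{"method": "send_rows", "body": {"moves": [0, 0, -18, 0, 0, 0, -1, 0, 0, -18, 0, 0, 0, -1, 0, 0, 0, 0, 0, 0, -1]}}

```text
time_s: 15.75
eef_pos: [554.9, 121.8, 151.9]
tcp_rot: [[0.295, 0.956, 0.005], [0.956, -0.295, 0.001], [0.002, 0.005, -1.0]]
wrist_force: [-0.3, 1.0, 0.1]
gripper_width: 9.2
```

```bash
python3 - <<'E'
from h import *
from bench import monitor
s=monitor.read_state();print(s['eef_pos'],s['wrist_force'],s['gripper_width'],s['time_s'])
p,d=cams.camera('scene'); np.savez('s7.npz',p=p,d=d)
a=cv2.resize(p[100:280,200:400],None,fx=4,fy=3.3,interpolation=cv2.INTER_CUBIC); cv2.imwrite('pics/s7.png',a[:,:,::-1])
E
```

```text
[554.92445336 121.75230285 151.92192274] [-0.28206812  1.0110274   0.06860907] 9.237515665688647 15.75
```

View pics/s7.png

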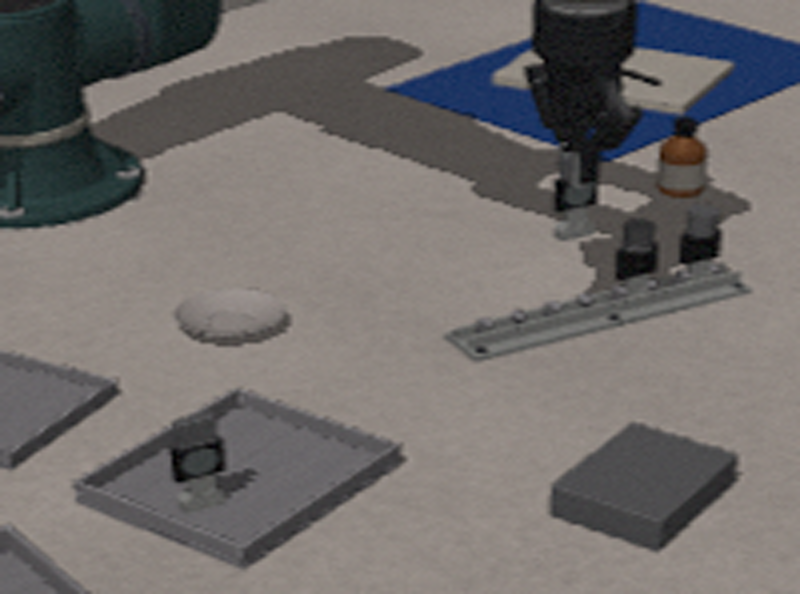

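B is out, A stands in the tray and both knobs are still clipped. Carrying B to the other end of the tray.

Call:
{"method": "send_rows", "body": {"moves": [-18, 5.5, 0, 0, 0, 0, -1, -42, 12.5, 0, 0, 0, 0, -1, -45, 13.5, 0, 0, 0, 0, -1, -45, 13.5, 0, 0, 0, 0, -1, -45, 13.5, 0, 0, 0, 0, -1, -45, 13.5, 0, 0, 0, 0, -1, -42, 12.5, 0, 0, 0, 0, -1, -18, 5.5, 0, 0, 0, 0, -1, 0, 0, 20, 0, 0, 0, -1, 0, 0, 10, 0, 0, 0, -1]}}

```text
time_s: 17.05
eef_pos: [549.7, -191.5, 117.0]
tcp_rot: [[0.295, 0.955, -0.003], [0.955, -0.295, 0.002], [0.001, -0.003, -1.0]]
wrist_force: [-0.4, -0.3, -0.5]
gripper_width: 8.7
```

```bash
python3 wr.py w8
```

```text
17.05 [ 549.7 -191.5  117. ] [[0.2953, 0.9554, -0.003], [0.9554, -0.2953, 0.0016], [0.0006, -0.0033, -1.0]] [-0.45 -0.25 -0.55] 8.700723075016583 [-0.43  0.21  1.46  0.    1.47 -0.13]
```

View pics/w8.png

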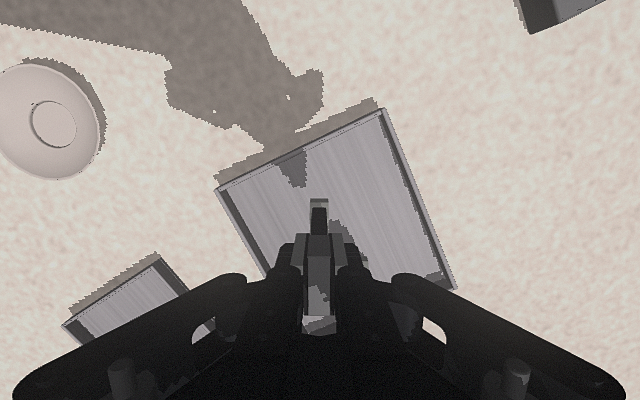

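Call:
{"method": "send_rows", "body": {"moves": [0, 0, 15, 0, 0, 0, -1, 0, 0, 18, 0, 0, 0, -1, 0, 0, 12, 0, 0, 0, -1, 0, 0, 5, 0, 0, 0, -1, 0, 0, 3, 0, 0, 0, -1, 0, 0, 2, 0, 0, 0, -1, 0, 0, 0, 0, 0, 0, -1, 0, 0, 0, 0, 0, 0, -1]}}

```text
time_s: 18.1
eef_pos: [551.2, -191.8, 64.4]
tcp_rot: [[0.295, 0.956, 0.001], [0.956, -0.295, -0.0], [-0.0, 0.001, -1.0]]
wrist_force: [-0.1, 0.1, -0.7]
gripper_width: 9.0
```

Call:
{"method": "send_rows", "body": {"moves": [0, 0, 2, 0, 0, 0, -1, 0, 0, 1, 0, 0, 0, -1, 0, 0, 1, 0, 0, 0, -1, 0, 0, 0, 0, 0, 0, -1, 0, 0, 0, 0, 0, 0, -1]}}

```text
time_s: 18.73
eef_pos: [551.0, -191.7, 59.9]
tcp_rot: [[0.295, 0.956, 0.0], [0.956, -0.295, -0.0], [-0.0, 0.0, -1.0]]
wrist_force: [-0.0, -0.0, -1.0]
gripper_width: 9.1
```

Call:
{"method": "send_rows", "body": {"moves": [0, 0, 0.5, 0, 0, 0, -1, 0, 0, 0.5, 0, 0, 0, -1, 0, 0, 0, 0, 0, 0, -1]}}

```text
time_s: 19.1
eef_pos: [551.0, -191.7, 59.0]
tcp_rot: [[0.295, 0.956, 0.0], [0.956, -0.295, -0.0], [-0.0, 0.0, -1.0]]
wrist_force: [-0.1, 0.4, -0.8]
gripper_width: 8.7
```

Call:
{"method": "send_rows", "body": {"moves": [0, 0, 0.5, 0, 0, 0, -1, 0, 0, 0.3, 0, 0, 0, -1, 0, 0, 0, 0, 0, 0, -1]}}

```text
time_s: 19.48
eef_pos: [551.1, -191.7, 59.0]
tcp_rot: [[0.295, 0.956, 0.001], [0.956, -0.295, -0.0], [-0.0, 0.001, -1.0]]
wrist_force: [-1.3, 1.6, 4.7]
gripper_width: 9.3
```

Contact at 4.7 N, z=59.0. Easing off and releasing gently.

Call:
{"method": "send_rows", "body": {"moves": [0, 0, -0.6, 0, 0, 0, -1, 0, 0, 0, 0, 0, 0, -0.7, 0, 0, 0, 0, 0, 0, -0.6, 0, 0, 0, 0, 0, 0, -0.4, 0, 0, 0, 0, 0, 0, 0, 0, 0, 0, 0, 0, 0, 1, 0, 0, 0, 0, 0, 0, 1, 0, 0, 0, 0, 0, 0, 1, 0, 0, 0, 0, 0, 0, 1]}}

```text
time_s: 20.6
eef_pos: [551.0, -191.7, 58.8]
tcp_rot: [[0.295, 0.956, 0.0], [0.956, -0.295, -0.0], [-0.0, 0.0, -1.0]]
wrist_force: [-0.5, 0.1, 0.1]
gripper_width: 85.6
```

Call:
{"method": "send_rows", "body": {"moves": [0, 0, -20, 0, 0, 0, 1, 0, 0, -40, 0, 0, 0, 1, 0, 0, -50, 0, 0, 0, 1, 0, 0, -40, 0, 0, 0, 1, 0, 0, 0, 0, 0, 0, 1, 0, 0, 0, 0, 0, 0, 1]}}

```text
time_s: 21.35
eef_pos: [550.6, -191.5, 208.1]
tcp_rot: [[0.295, 0.956, -0.001], [0.956, -0.295, 0.0], [0.0, -0.001, -1.0]]
wrist_force: [-0.3, -0.2, -0.7]
gripper_width: 85.3
```

```bash
python3 wr.py w9; python3 - <<'E'
from h import *
p,d=cams.camera('scene'); np.savez('s9.npz',p=p,d=d)
a=cv2.resize(p[100:280,200:400],None,fx=4,fy=3.3,interpolation=cv2.INTER_CUBIC); cv2.imwrite('pics/s9.png',a[:,:,::-1])
q=np.load('scene0.npz')['p']
for n,box in dict(blanks=(155,190,350,388),box=(225,268,330,390),dish=(183,208,240,275),bottle=(132,162,360,382)).items():
    y0,y1,x0,x1=box
    tpl=q[y0+3:y1-3,x0+3:x1-3]; r=cv2.matchTemplate(p[y0-5:y1+5,x0-5:x1+5],tpl,cv2.TM_CCOEFF_NORMED)
    _,v,_,l=cv2.minMaxLoc(r); print(n,'shift px',(l[0]-8,l[1]-8),'score',round(v,3))
z=np.load('w9.npz'); T=z['T']; P=cloud('wrist',z['d'],T); h=P[:,:,2]
m=((h>84)&(h<96)).astype(np.uint8); n,lab,st,ce=cv2.connectedComponentsWithStats(m)
for i in range(1,n):
    if st[i,4]>100: print(st[i],np.median(P[lab==i],0).round(1))
E
```

```text
21.35 [ 550.6 -191.5  208.1] [[0.2949, 0.9555, -0.0008], [0.9555, -0.2949, 0.0003], [0.0, -0.0009, -1.0]] [-0.31 -0.21 -0.68] 85.34836735535289 [-0.43  0.17  1.33 -0.    1.65 -0.13]
blanks shift px (0, 0) score 0.997
box shift px (0, 0) score 0.997
dish shift px (0, 0) score 0.995
bottle shift px (0, 0) score 0.997
[314 179  12  32 353] [ 551.  -191.9   90.2]
[351 251  12  30 318] [ 564.3 -269.7   90.2]
```

View pics/s9.png

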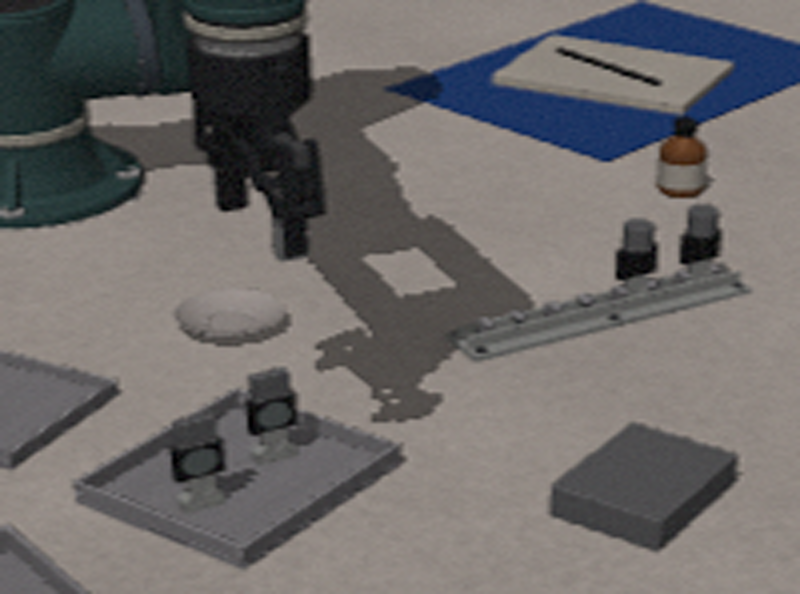

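View pics/w9.png

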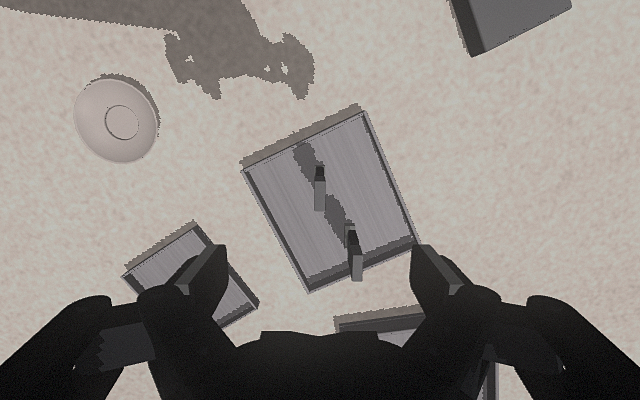

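Both inserts stand upright in the middle tray, with tab tops at z=90.2. The blanks and bystanders have not moved, and the arm is clear. Handing in.

```bash
python3 -c "
from bench import order; print(order.job_done())"
```

```text
the job is handed in; nothing more can be done
None
```

I pulled both flat-tab filters out of the strip one at a time. Each now stands upright and released in the middle-sized tray, at about (564, -270) and (551, -192) mm. The first was set down and let go before I gripped the second.

**Last checks**
- **Height:** both tab tops read z = 90.2 mm, which is 86 mm above the 4 mm tray floor, as expected for inserts standing upright.
- **Nothing else moved:** the two round-knob blanks, the slide box, the dish and the bottle showed 0 px shift in the scene camera against the first picture.
- **Arm clear:** the gripper is open, about 120 mm above the tabs, with about 0.8 N on the wrist.
- **Time:** handed in at about 21.5 s of the 54 s allowed.

**Disagreements**
- **Strip holes:** the scene and top views differed by about 12 mm, mostly because I assumed the wrong hole height. I used the wrist view for the grasps.
- **Tray centre:** the top and wrist views differed by about 6 mm, well inside the placing margin.

The hand-in gave no verdict, so the judged result is not known to me.

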